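# Roll a sample tube into the V-trough of a bench polarimeter

### The job

Without gripping or lifting it, roll the long sample tube that lies on the bench sideways up the ramp of the polarimeter so that it drops into the V-trough; roll it with a steady push of the fingertips, so that it turns over on its way rather than scraping along. Then gently push the tube along the trough, by its free end, until its other end is right up against the white measuring head, and take the hand away. Leave the two bottles and the short standing tube where they are.

Things in the scene. Friction and masses are not known exactly. Their poses are not given: they have to be found in the camera images.
- tube: Long sample tube: polished steel with smooth white screw caps, 140 mm long, caps (25 mm long) 36 mm across, steel between them 33 mm; about 0.25 kg; both ends alike. Lies loose on the bench beyond the ramp, roughly parallel to the trough, offset along it away from the head; rolls easily, slippery (friction 0.35). Origin: its centre, on the axis. y runs along its axis, level; x and z turn with it as it rolls.
- cradle: Tube rest: bare aluminium V-trough, fixed, running from y = -120 mm (open end) to +70 mm (head). Origin on the bench under the bottom of the V; z up; y along the V towards the head; x level, across the V to the ramp side, away from the robot. The V: two 45 degree faces that meet 1 mm above the bench at x = 0. The back face rises to 39 mm at x = -38 mm; the back wall ends at x = -45 mm.
- lip (a point): Middle of the lip between ramp and V, on its top: 15 mm above the bench, flat from x = 14 to 19 mm of the rest, as long as the trough. A tube on it has its axis 33 mm above the bench. The tube then drops into the V and rests with its axis 26.5 mm above the bench over x = 0 of the rest; against the head its centre is at y = 0 of the rest.
- ramp_foot (a point): Middle of the foot of the ramp, on the bench, 85 mm from the bottom of the V on the side away from the robot. The plain flat ramp climbs from here at 12 degrees to the lip; it is as long as the trough (190 mm).
- head: The measuring head: a fixed white box, 110 mm (x) by 75 mm (y) by 79 mm high, that closes the end of the trough. Origin on the bench, on the flat face that looks down the trough (at y = +70 mm of the rest), under the V; same axes as the rest; the box spans x = -47 to +63 mm and y = 0 to 75 mm.
- wash_bottle: Bystander: white wash bottle with red cap and thin bent spout, 64 mm diameter, 200 mm high, loose. Origin at the centre of its underside.
- dropper_bottle: Bystander: amber dropper bottle with red rubber top, 56 mm diameter, 146 mm high, loose. Origin at the centre of its underside.
- short_tube: Bystander: a short sample tube standing on end, steel with white caps, 36 mm diameter, 80 mm high, loose. Origin at the centre of its underside.
Not all that is in view belongs to the job. What is shaped like the tube but pink is not meant.

How it is judged:
By the outcome, as a careful person would: the job done as asked, in the order asked, and still so for the second after the job is handed in, with the robot touching nothing.
It also fails if it takes over 51 s, if anything falls off the work surface, if the arm or the gripper's body presses on something with over 40 N, if the wrist force passes 120 N, or if a joint passes its speed limit or range.

### The arm

A 7-joint arm with a two-finger parallel gripper is mounted at the origin on the work surface. World frame = base frame: x ahead of the robot, y to its left, z up, the work surface at z = 0. Lengths are in m, angles in rad, forces in N, time in s.
With the tool pointing down it reaches from about 0.425 to 0.95 m from the base axis. Payload 16.7 kg.
Tool frame: the origin (TCP) lies between the finger pads; the fingertips stand 14 mm ahead of it and the grasp point (between the pads) lies 5 mm behind it; z points along the fingers, y is the direction in which the jaws open and shut (so a half turn about z gives the same grasp; the last joint's range is limited). The gripper opens to 94 mm and grips with 3 to 60 N. Pads are 16 mm wide; open, the fingers measure 119 mm over their backs; the gripper's body (75 mm by 177 mm) begins 78 mm behind the grasp point.
Start: joints at [1.105, 0.426, 0.074, 1.606, -0.034, 1.111, -0.067], TCP at [0.21, -0.642, 0.219] pointing down, gripper open.
Joint ranges: [-2.85, 2.85], [-0.5, 2.14], [-1.23, 1.37], [0.21, 2.46], [-1.02, 4.16], [0.16, 2.05], [-2.73, 2.73]. Speed limits (rad/s): [1.89, 1.89, 2.39, 2.39, 3.01, 3.01, 3.01].

### API

Orientations are given as a unit quaternion [x, y, z, w].
In Python, from rig import * gives the robot as it stands.
- The arm moves only by the tool move_arm, never from a script. Its argument "moves" is a list of rows, each an object with "offset": the shift along the tool's x, y, z in units of 0.2 m (1.0 is 0.2 m), a list of three; "dr": the turn, a rotation vector about the tool's x, y, z in units of pi rad (1.0 is pi rad), a list of three; "fingers": the opening, from 0 (shut) to 1 (fully open). In form: [{"offset": [dx, dy, dz], "dr": [ax, ay, az], "fingers": fingers}, ...]. A call has 1 to 20 rows; each row is the pose to reach, as a shift and turn from the pose commanded when the call began, along the tool's axes at that moment, turning the shorter way round; what a row does not reach only later rows make up. A row lasts 1/8 s, in which the tool goes at most 62.5 mm and 10.7 degrees, less where a joint would pass 70% of its speed; a pose out of reach is approached as far as the arm can. A call with a number of a shift or a turn outside -1 to 1 is refused whole. A call with a gripper value outside its range is refused whole. The fingers move at their own pace and stop on an object; "squeeze" is the grip in N (left out, the last holds). Time passes only in rows, so rows that repeat a pose let the fingers close. It gives the time, the measured TCP pose, the force and the opening at its end, in the units of the state.
- observe(): the state, without advancing time (a new reading comes with each control period).
- grab_frame(name): name is "side" or "top" or "wrist"; returns a dict with "frame" (480x640x3 uint8, red, green, blue), "vfov" (degrees; the focal length in pixels is half the picture's height over the tangent of half this angle, whatever the lens; pixels are square), "cx", "cy" (the principal point, pixels), "world_from_camera" (4x4, takes a point from camera to world coordinates). Camera axes: x right, y up, looking along -z (the intrinsics and any distortion apply to the point x, -y, -z); pixel columns grow to the right and rows downward; lengths in m; the calibration is good to about 2 mm. A picture is of the moment at which its call begins. There is no depth.
- sign_off(): hands the job in, once; it reports no verdict.
The state is a dict: "time_s": time; "joint_pos": joint angles; "qd": joint speeds; "effort": joint torques, N m; "position": TCP position; "tcp_rot": TCP orientation; "force": force on the tool from outside, world axes, zero at the start; "moment": the same for the moment, N m; "finger_gap": finger opening in m.
Only numpy, scipy, OpenCV 4.12 (cv2) and the standard library are available. Lean on these libraries where they do the work, as an engineer would, in place of code of your own. Each camera call takes 0.05 s, during which the arm holds its last target.

## Working session

There is one attempt and no reset: what is moved stays moved. The work goes in short steps, Python scripts to look and compute and a tool call to move; the robot and the scene stay as the last step left them, time stands still between calls to the robot, and variables do not carry over. Pictures are saved under pics/ and viewed, and the job is handed in when it is done.

Besides the shell and the picture viewer there is one more tool, called after "Request:" as a command line: name --argument value ..., lists and objects as JSON in quotes. move_arm: Moves the arm, as the interface text tells. Its arguments: {"type":"object","properties":{"moves":{"type":"array","items":{"type":"object","properties":{"offset":{"type":"array","items":{"type":"number","minimum":-1,"maximum":1}},"dr":{"type":"array","items":{"type":"number","minimum":-1,"maximum":1}},"fingers":{"type":"number"}}}},"squeeze":{"type":"number"}},"required":["moves"]}

```bash
ls; mkdir -p pics
python3 - <<'E'
from rig import *
import cv2,numpy as np
s=observe();print({k:np.round(v,3) for k,v in s.items()})
for n in("side","top","wrist"):
    g=grab_frame(n);cv2.imwrite(f"pics/a_{n}.png",g["frame"][:,:,::-1]);print(n,{k:(np.round(v,4).tolist() if hasattr(v,'shape') else v) for k,v in g.items() if k!="frame"})
E
```

```text
pics
{'time_s': np.float64(0.0), 'joint_pos': array([ 1.105,  0.427,  0.074,  1.607, -0.034,  1.111, -0.067]), 'qd': array([ 0.001, -0.001,  0.001,  0.   ,  0.   , -0.001, -0.001]), 'effort': array([ 1.0000e-03, -9.3581e+01,  3.6680e+00, -4.5418e+01, -4.9000e-02,
        2.0000e-02,  0.0000e+00]), 'position': array([ 0.209, -0.641,  0.219]), 'tcp_rot': array([ 0.988,  0.157, -0.   , -0.001]), 'force': array([-0.644,  0.075,  0.085]), 'moment': array([-0.011,  0.022,  0.005]), 'finger_gap': np.float64(0.094)}
side {'vfov': 53.81933677910106, 'cx': 318.7872114366203, 'cy': 242.36586004243213, 'world_from_camera': [[0.8768, 0.357, -0.3221, 0.3408], [-0.4806, 0.6337, -0.6062, -0.5873], [-0.0123, 0.6863, 0.7272, 0.7747], [0.0, 0.0, 0.0, 1.0]]}
top {'vfov': 51.41747343280972, 'cx': 323.6496404043277, 'cy': 230.3095402484568, 'world_from_camera': [[-0.0193, 0.9828, -0.1837, 0.4174], [-0.9998, -0.0181, 0.0083, 0.005], [0.0048, 0.1838, 0.9829, 1.2034], [0.0, 0.0, 0.0, 1.0]]}
wrist {'vfov': 64.3871878181053, 'cx': 320.2726452405565, 'cy': 236.97333862762426, 'world_from_camera': [[0.3096, 0.9124, 0.2676, 0.2874], [-0.9509, 0.297, 0.0873, -0.6166], [0.0002, -0.2815, 0.9596, 0.3831], [0.0, 0.0, 0.0, 1.0]]}
```

View pics/a_side.png

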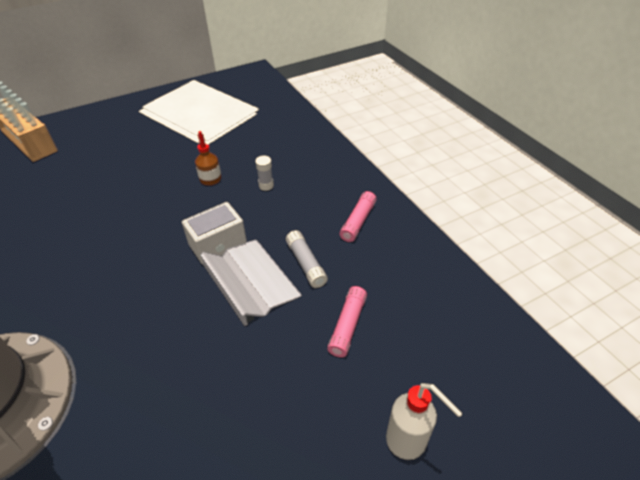

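View pics/a_top.png

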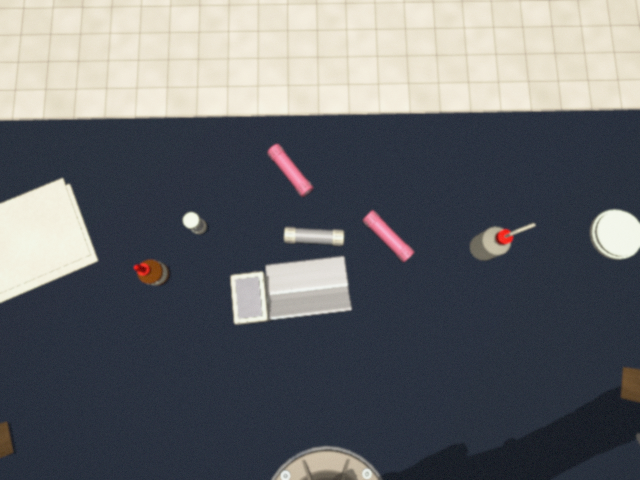

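View pics/a_wrist.png

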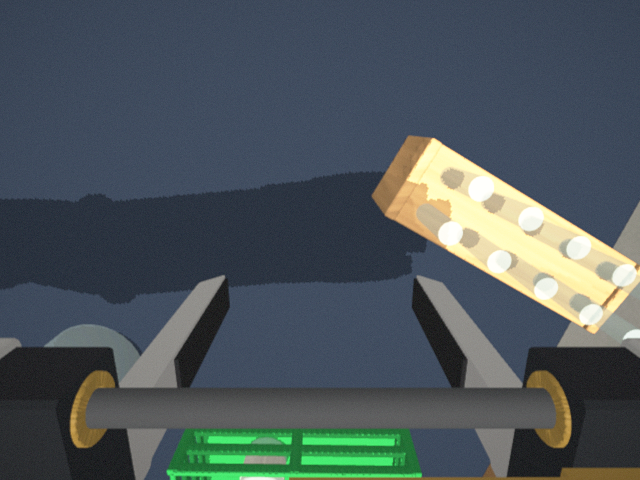

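Top view: the wanted tube (steel, white caps) is at (314,236). Possible confusions are the pink tubes at (290,170) and (388,236), and the short standing tube at (195,222). I choose (314,236) and will check it in a close crop.

```bash
cat > h.py <<'E'
import numpy as np,cv2
def ray(g,u,v):
    f=240/np.tan(np.radians(g["vfov"]/2));M=np.array(g["world_from_camera"])
    d=np.array([(u-g["cx"])/f,-(v-g["cy"])/f,-1.0])
    return M[:3,3],M[:3,:3]@d
def onz(g,u,v,z):
    o,d=ray(g,u,v);return o+d*(z-o[2])/d[2]
def proj(g,p):
    f=240/np.tan(np.radians(g["vfov"]/2));M=np.array(g["world_from_camera"])
    q=M[:3,:3].T@(np.array(p)-M[:3,3]);return np.array([g["cx"]-f*q[0]/q[2],g["cy"]+f*q[1]/q[2]])
def crop(g,u0,v0,u1,v1,k,name):
    cv2.imwrite(name,cv2.resize(g["frame"][v0:v1,u0:u1,::-1],None,fx=k,fy=k,interpolation=cv2.INTER_CUBIC))
E
python3 - <<'E'
from rig import *
from h import *
g=grab_frame("top");crop(g,220,210,380,330,5,"pics/b_top.png")
s=grab_frame("side");crop(s,170,190,340,330,4.7,"pics/b_side.png")
E
```

```text
(no output)
```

View pics/b_top.png

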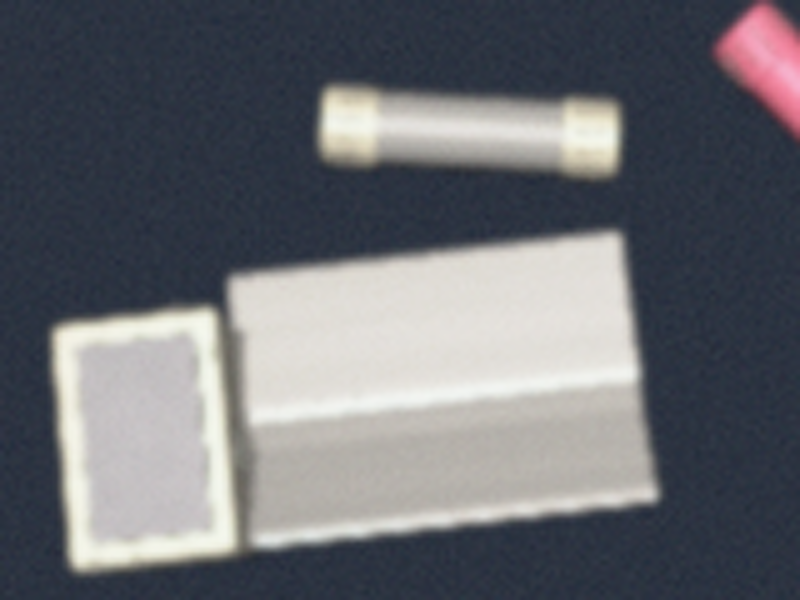

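View pics/b_side.png

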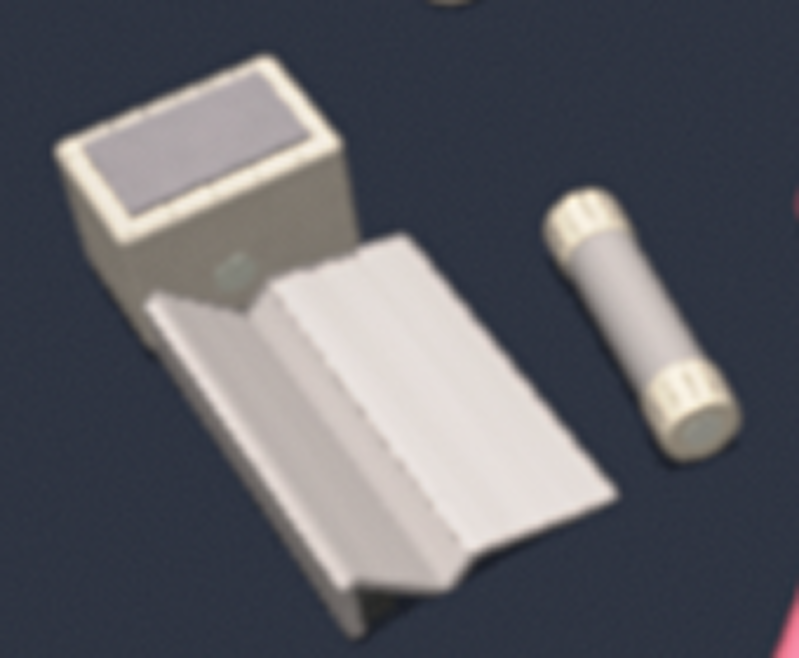

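The close crop confirms it: steel body with white caps, at crop (470,130). The ramp foot corners are at (622,232) and (230,273), and the back wall top at (658,498) and (250,547).

Run:
```python
from rig import *
from h import *
g=grab_frame("top");s=grab_frame("side")
T=lambda u,v,z:onz(g,220+u/5,210+v/5,z)[:2]
S=lambda u,v,z:onz(s,170+u/4.7,190+v/4.7,z)[:2]
r=lambda *a:print(*[np.round(x,4) for x in a])
f0,f1=T(623,232,0),T(229,273,0);b0,b1=T(659,498,.039),T(250,548,.039)
r(f0,f1,b0,b1)
F0,F1=S(617,495,0),S(404,236,0);B0,B1=S(345,584,.039),S(152,298,.039)
r(F0,F1,B0,B1)
for a,b,c,d in((f0,f1,b0,b1),(F0,F1,B0,B1)):
    # axes: y dir from open to head
    for p,q in((a,b),(c,d)): r(np.linalg.norm(q-p),np.degrees(np.arctan2(-(q-p)[0],(q-p)[1])))
# tops of head
r('head',*[T(u,v,.079) for u,v in((52,325),(217,307),(240,550),(72,572))])
r('headS',*[S(u,v,.079) for u,v in((57,148),(268,57),(343,145),(125,240))])
# tube mask
for n,G in(("top",g),("side",s)):
    im=G["frame"].astype(int);hsv=cv2.cvtColor(G["frame"],cv2.COLOR_RGB2HSV)
    m=((hsv[...,2]>105)&(hsv[...,1]<110)).astype(np.uint8)
    nc,l,st,c=cv2.connectedComponentsWithStats(m)
    for i in range(1,nc):
        if 300<st[i,4]<3000 and 180<c[i][0]<380 and 200<c[i][1]<300:
            ct=cv2.findContours((l==i).astype(np.uint8),0,2)[0][0];R=cv2.minAreaRect(ct);bx=cv2.boxPoints(R)
            print(n,st[i],c[i],R)
            P=[onz(G,*p,.018)[:2] for p in bx];print(np.round(P,4)); r(np.mean(P,axis=0), onz(G,*c[i],.018))
r('T',T(320,124,.018),T(621,138,.018))
r('S',S(582,215,.025),S(692,415,.025))
print(np.round([T(470,131,.018)],4))
```

```text
[ 0.5768 -0.0549] [0.5603 0.1366] [ 0.4476 -0.0662] [0.4285 0.1225]
[ 0.5814 -0.0542] [0.563  0.1343] [ 0.4543 -0.0672] [0.438  0.1181]
0.1922 4.9109
0.1897 5.7791
0.1894 5.5966
0.1861 5.0299Traceback (most recent call last):
  File "<stdin>", line 15, in <module>
  File "<stdin>", line 6, in <lambda>
    return _wrapfunc(a, 'round', decimals=decimals, out=out)
    return _wrapit(obj, method, *args, **kwds)
    result = getattr(arr, method)(*args, **kwds)
numpy._core._exceptions._UFuncNoLoopError: ufunc 'multiply' did not contain a loop with signature matching types (dtype('<U4'), dtype('float64')) -> None
```

```bash
cat > m.py <<'E'
from rig import *
from h import *
g=grab_frame("top");s=grab_frame("side")
T=lambda u,v,z:onz(g,220+u/5,210+v/5,z)[:2]
S=lambda u,v,z:onz(s,170+u/4.7,190+v/4.7,z)[:2]
def r(n,*a):print(n,*[np.round(x,4).tolist() for x in a])
r('head',*[T(u,v,.079) for u,v in((52,325),(217,307),(240,550),(72,572))])
r('headS',*[S(u,v,.079) for u,v in((57,148),(268,57),(343,145),(125,240))])
for n,G in(("top",g),("side",s)):
    hsv=cv2.cvtColor(G["frame"],cv2.COLOR_RGB2HSV)
    m=((hsv[...,2]>105)&(hsv[...,1]<90)).astype(np.uint8)
    nc,l,st,c=cv2.connectedComponentsWithStats(m)
    for i in range(1,nc):
        if 250<st[i,4]<1600 and 180<c[i][0]<380 and 200<c[i][1]<300:
            ct=cv2.findContours((l==i).astype(np.uint8),0,2)[0][0];R=cv2.minAreaRect(ct);bx=cv2.boxPoints(R)
            P=np.array([onz(G,*p,.018)[:2] for p in bx])
            print(n,st[i],R[1:]);r('P',P,P.mean(0),onz(G,*c[i],.018))
r('T',T(320,124,.018),T(621,138,.018))
r('S',S(585,200,.03),S(700,395,.03))
E
python3 m.py
```

```text
head [0.5289, 0.2077] [0.5356, 0.1334] [0.4273, 0.1229] [0.4192, 0.1972]
headS [0.4255, 0.1884] [0.5311, 0.1992] [0.539, 0.1265] [0.4337, 0.118]
top [182 211  22  23 287] ((23.238527297973633, 17.428895950317383), 70.01689147949219)
P [[0.6839, 0.3442], [0.6981, 0.3049], [0.6436, 0.2842], [0.6297, 0.3233]] [0.6638, 0.3141] [0.6672, 0.3146, 0.018]
top [283 227  62  18 849] ((60.94242858886719, 15.246465682983398), 2.4895529747009277)
P [[0.6125, 0.094], [0.6499, 0.0922], [0.6406, -0.055], [0.6034, -0.0524]] [0.6266, 0.0197] [0.6262, 0.02, 0.018]
side [286 230  41  57 973] ((62.2637939453125, 17.977890014648438), 60.572540283203125)
P [[0.6169, 0.1027], [0.6602, 0.1105], [0.643, -0.0607], [0.6043, -0.0651]] [0.6311, 0.0219] [0.6299, 0.0156, 0.018]
T [0.6296, 0.0909] [0.6201, -0.0543]
S [0.6381, 0.086] [0.6282, -0.0445]
```

Request:
move_arm --moves '[{"offset": [0.2, -0.14, -0.4], "dr": [0, 0, 0.04], "fingers": 1}, {"offset": [0.45, -0.32, -0.4], "dr": [0, 0, 0.08], "fingers": 1}, {"offset": [0.7, -0.5, -0.4], "dr": [0, 0, 0.12], "fingers": 1}, {"offset": [1.0, -0.7, -0.4], "dr": [0, 0, 0.12], "fingers": 1}, {"offset": [1.0, -0.7, -0.4], "dr": [0, 0, 0.12], "fingers": 1}]'

```text
time_s: 1.08
position: [0.3587, -0.4434, 0.3]
tcp_rot: [1.0, -0.029, 0.001, -0.0]
force: [0.1, -0.2, -0.4]
finger_gap: 0.094
```

```bash
cat > st.py <<'E'
from rig import *
import numpy as np,sys
from scipy.spatial.transform import Rotation as R
s=observe();A=R.from_quat(s["tcp_rot"]).as_matrix();p=np.array(s["position"])
print("t",round(float(s["time_s"]),2),"p",np.round(p,4),"yaw",round(float(np.degrees(np.arctan2(A[1,0],A[0,0]))),2),"zaxis",np.round(A[:,2],3),"F",np.round(s["force"],2))
if len(sys.argv)>3:
    t=np.array([float(a) for a in sys.argv[1:4]]);print("offset units",np.round(A.T@(t-p)/.2,3))
E
python3 st.py 0.70 0.018 0.24
```

```text
t 1.07 p [ 0.3587 -0.4434  0.3   ] yaw -3.29 zaxis [ 0.001  0.    -1.   ] F [ 0.12 -0.24 -0.42]
offset units [ 1.571 -2.401  0.302]
```

Request:
move_arm --moves '[{"offset": [0.12, -0.25, 0], "dr": [0, 0, 0], "fingers": 1}, {"offset": [0.25, -0.5, 0], "dr": [0, 0, 0], "fingers": 1}, {"offset": [0.37, -0.75, 0], "dr": [0, 0, 0], "fingers": 1}, {"offset": [0.5, -1.0, 0], "dr": [0, 0, 0], "fingers": 1}]'

```text
time_s: 1.58
position: [0.4689, -0.2513, 0.2998]
tcp_rot: [1.0, -0.031, 0.0, 0.0]
force: [1.1, -1.2, 0.0]
finger_gap: 0.094
```

Request:
move_arm --moves '[{"offset": [0.25, -0.25, 0], "dr": [0, 0, 0], "fingers": 1}, {"offset": [0.5, -0.5, 0], "dr": [0, 0, 0], "fingers": 1}, {"offset": [0.75, -0.75, 0], "dr": [0, 0, 0], "fingers": 1}, {"offset": [0.9, -1.0, 0], "dr": [0, 0, 0], "fingers": 1}, {"offset": [1.0, -1.0, 0.1], "dr": [0, 0, 0], "fingers": 1}]'

```text
time_s: 2.2
position: [0.6823, -0.0612, 0.2806]
tcp_rot: [1.0, -0.029, 0.001, -0.001]
force: [-0.4, -0.9, -1.1]
finger_gap: 0.0944
```

Request:
move_arm --moves '[{"offset": [0.07, -0.25, 0.2], "dr": [0, 0, 0], "fingers": 1}, {"offset": [0.07, -0.4, 0.2], "dr": [0, 0, 0], "fingers": 1}, {"offset": [0.07, -0.4, 0.2], "dr": [0, 0, 0], "fingers": 1}]'

```text
time_s: 2.58
position: [0.6988, 0.0171, 0.2387]
tcp_rot: [1.0, -0.028, -0.001, -0.001]
force: [0.9, 0.2, 0.2]
finger_gap: 0.0941
```

```bash
python3 st.py 0.70 0.018 0.24
python3 - <<'E'
from rig import *
from h import *
g=grab_frame("wrist");cv2.imwrite("pics/c_wrist.png",g["frame"][:,:,::-1])
E
```

```text
t 2.58 p [0.6988 0.0171 0.2387] yaw -3.26 zaxis [-0.001  0.001 -1.   ] F [0.93 0.18 0.16]
offset units [ 0.006 -0.005 -0.007]
```

View pics/c_wrist.png

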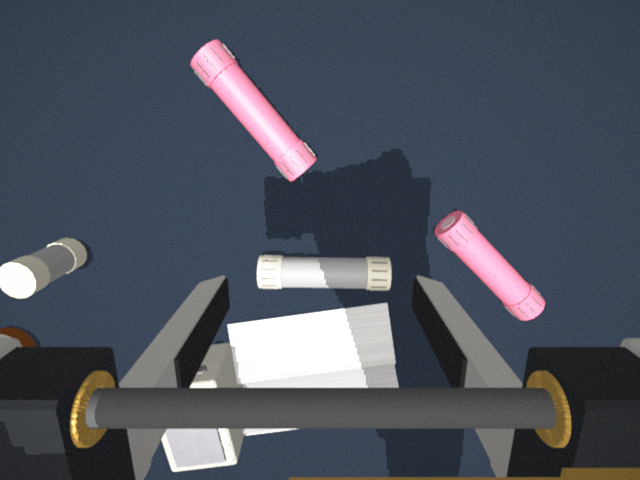

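The wrist view shows the tube with ends at (257,271) and (391,274), and the ramp foot edge from (228,323) to (388,305). A pink tube nearby has its near end at (455,225).

Run:
```python
from rig import *
from h import *
g=grab_frame("wrist")
def r(n,u,v,z):print(n,np.round(onz(g,u,v,z)[:2],4))
r('L end',257,272,.018);r('R end',391,274,.018)
r('L far',270,255,.018);r('L near',270,290,.018);r('R far',379,257,.018);r('R near',379,291.5,.018)
r('foot L',228,323,0);r('foot R',388,305,0)
r('pink a',437,228,.018);r('pink b',455,212,.018);r('pink c',510,315,.018)
r('pink2',292,178,.018)
M=np.array(g["world_from_camera"]);print(np.round(M,3))
```

```text
L end [0.6327 0.0862]
R end [ 0.6215 -0.0586]
L far [0.6512 0.0703]
L near [0.6107 0.0742]
R far [ 0.6419 -0.0459]
R near [ 0.6017 -0.0453]
foot L [0.5637 0.1309]
foot R [ 0.5756 -0.058 ]
pink a [ 0.6704 -0.1071]
pink b [ 0.6864 -0.1252]
pink c [ 0.5641 -0.1915]
pink2 [0.7315 0.0402]
[[-0.06   0.958  0.281  0.781]
 [-0.998 -0.058 -0.016  0.009]
 [ 0.001 -0.281  0.96   0.403]
 [ 0.     0.     0.     1.   ]]
```

Request:
move_arm --moves '[{"offset": [-0.1, 0, 0.3], "dr": [0, 0, 0.004], "fingers": 1}, {"offset": [-0.12, 0.01, 0.6], "dr": [0, 0, 0.004], "fingers": 1}, {"offset": [-0.13, 0.01, 0.85], "dr": [0, 0, 0.004], "fingers": 1}, {"offset": [-0.13, 0.01, 1.0], "dr": [0, 0, 0.004], "fingers": 1}, {"offset": [-0.13, 0.01, 1.0], "dr": [0, 0, 0.004], "fingers": 1}]'

```text
time_s: 3.3
position: [0.6717, 0.0114, 0.0378]
tcp_rot: [0.999, -0.038, -0.002, 0.0]
force: [0.1, -0.1, 0.6]
finger_gap: 0.094
```

```bash
python3 st.py 0.672 0.016 0.023
python3 - <<'E'
from rig import *
from h import *
g=grab_frame("side");crop(g,170,190,340,330,4.7,"pics/d_side.png")
g=grab_frame("wrist");cv2.imwrite("pics/d_wrist.png",g["frame"][:,:,::-1])
E
```

```text
t 3.3 p [0.6717 0.0114 0.0378] yaw -4.32 zaxis [-0.003 -0.001 -1.   ] F [ 0.09 -0.06  0.61]
offset units [ 0.    -0.023  0.074]
```

View pics/d_side.png

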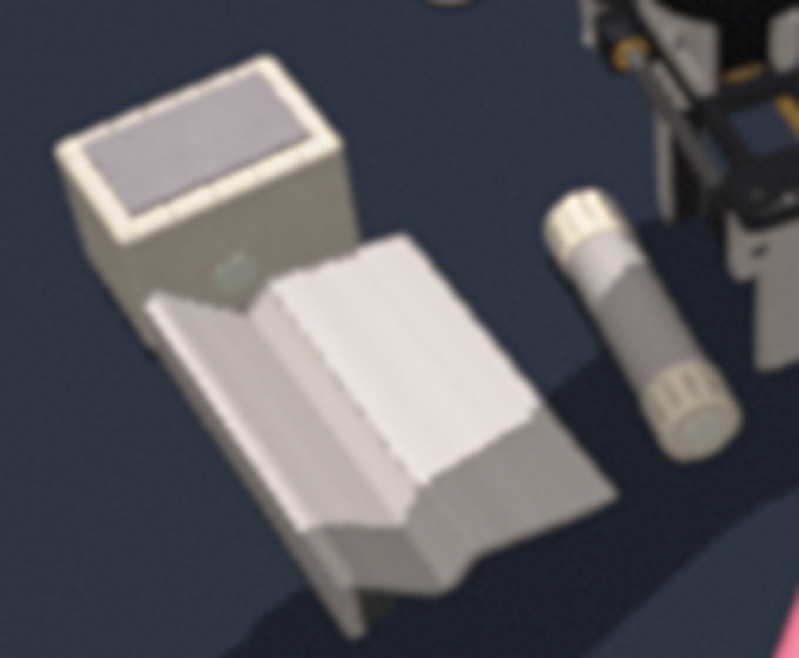

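View pics/d_wrist.png

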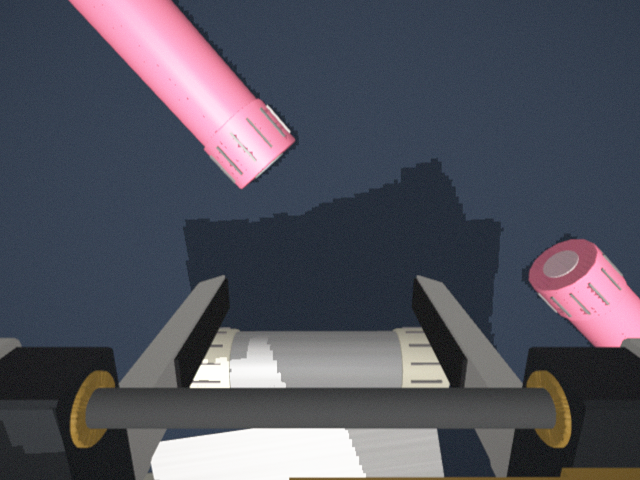

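Request:
move_arm --moves '[{"offset": [-0.03, -0.01, 0.04], "dr": [0, 0, 0], "fingers": 1}, {"offset": [-0.06, -0.01, 0.074], "dr": [0, 0, 0], "fingers": 1}, {"offset": [-0.075, -0.01, 0.074], "dr": [0, 0, 0], "fingers": 1}, {"offset": [-0.09, -0.01, 0.074], "dr": [0, 0, 0], "fingers": 1}, {"offset": [-0.115, -0.01, 0.074], "dr": [0, 0, 0], "fingers": 1}, {"offset": [-0.14, -0.01, 0.074], "dr": [0, 0, -0.002], "fingers": 1}, {"offset": [-0.165, -0.01, 0.074], "dr": [0, 0, -0.007], "fingers": 1}, {"offset": [-0.19, -0.009, 0.074], "dr": [0, 0, -0.013], "fingers": 1}, {"offset": [-0.215, -0.008, 0.074], "dr": [0, 0, -0.019], "fingers": 1}]'

```text
time_s: 4.53
position: [0.6299, 0.0178, 0.0247]
tcp_rot: [1.0, -0.006, 0.0, -0.0]
force: [0.5, 0.6, 0.0]
finger_gap: 0.0941
```

```bash
python3 st.py
python3 - <<'E'
from rig import *
from h import *
g=grab_frame("side");crop(g,170,190,340,330,4.7,"pics/e_side.png")
g=grab_frame("wrist");cv2.imwrite("pics/e_wrist.png",g["frame"][:,:,::-1])
E
```

```text
t 4.53 p [0.6299 0.0178 0.0247] yaw -0.73 zaxis [ 0.  0. -1.] F [0.47 0.62 0.03]
```

View pics/e_side.png

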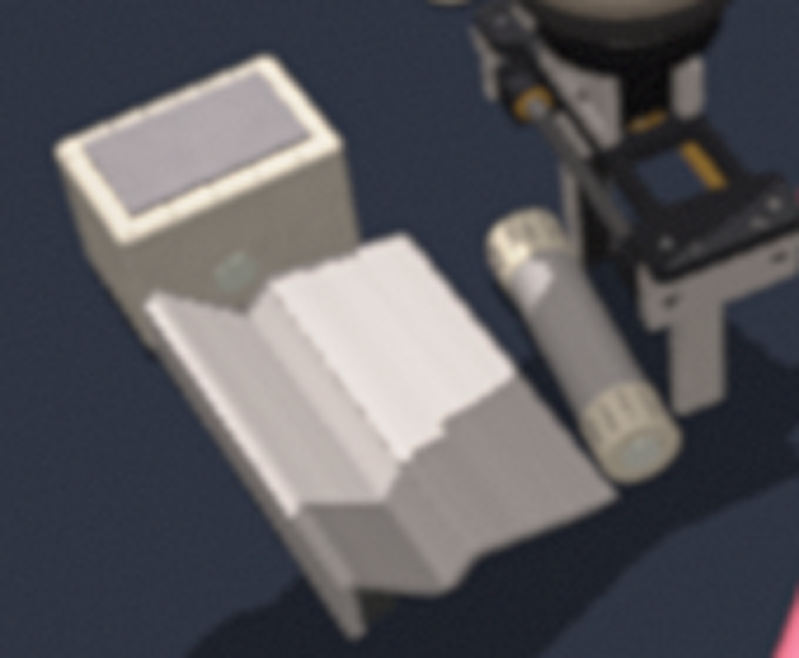

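View pics/e_wrist.png

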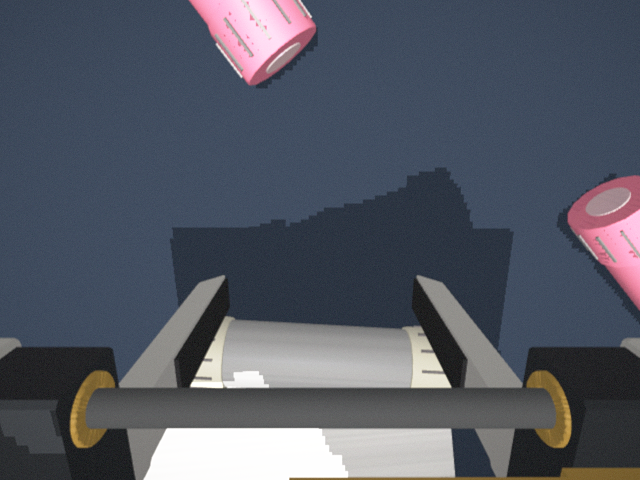

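Request:
move_arm --moves '[{"offset": [-0.02, 0.0, 0.005], "dr": [0, 0, -0.009], "fingers": 1}, {"offset": [-0.04, 0.001, 0.008], "dr": [0, 0, -0.018], "fingers": 1}, {"offset": [-0.06, 0.003, 0.008], "dr": [0, 0, -0.027], "fingers": 1}, {"offset": [-0.08, 0.005, 0.008], "dr": [0, 0, -0.035], "fingers": 1}]'

```text
time_s: 5.12
position: [0.614, 0.0171, 0.0232]
tcp_rot: [0.999, 0.049, 0.0, -0.0]
force: [0.7, 0.3, -0.1]
finger_gap: 0.094
```

```bash
python3 st.py
python3 - <<'E'
from rig import *
from h import *
g=grab_frame("side");crop(g,170,190,340,330,4.7,"pics/f_side.png")
g=grab_frame("wrist");cv2.imwrite("pics/f_wrist.png",g["frame"][:,:,::-1])
E
```

```text
t 5.12 p [0.614  0.0171 0.0232] yaw 5.59 zaxis [ 0.  0. -1.] F [ 0.71  0.33 -0.1 ]
```

View pics/f_side.png

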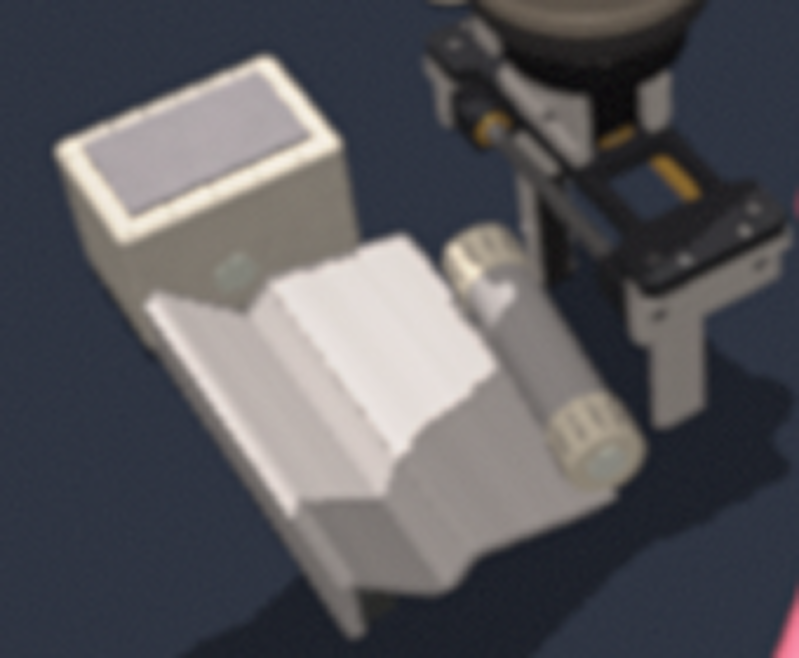

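View pics/f_wrist.png

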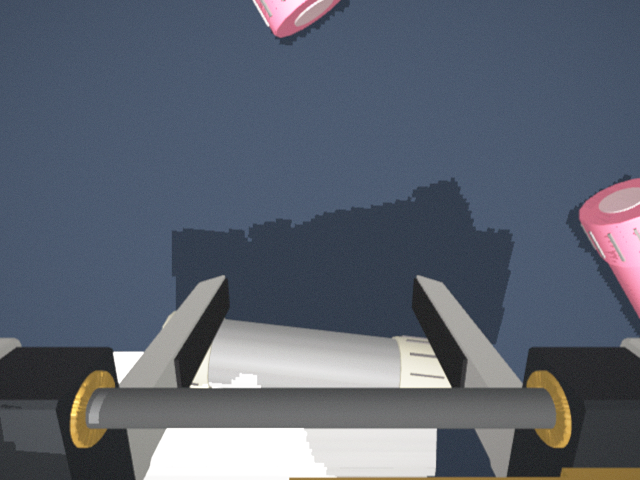

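Request:
move_arm --moves '[{"offset": [-0.02, -0.01, 0], "dr": [0, 0, 0], "fingers": 1}, {"offset": [-0.045, -0.02, 0], "dr": [0, 0, 0], "fingers": 1}, {"offset": [-0.07, -0.03, 0], "dr": [0, 0, 0], "fingers": 1}, {"offset": [-0.095, -0.03, -0.006], "dr": [0, 0, 0], "fingers": 1}, {"offset": [-0.12, -0.03, -0.011], "dr": [0, 0, 0], "fingers": 1}, {"offset": [-0.145, -0.03, -0.016], "dr": [0, 0, 0], "fingers": 1}, {"offset": [-0.17, -0.03, -0.021], "dr": [0, 0, 0], "fingers": 1}]'

```text
time_s: 6.1
position: [0.5795, 0.0197, 0.0274]
tcp_rot: [0.999, 0.048, 0.0, -0.0]
force: [3.9, 0.9, 1.6]
finger_gap: 0.0939
```

```bash
python3 st.py
python3 - <<'E'
from rig import *
from h import *
g=grab_frame("side");crop(g,170,190,340,330,4.7,"pics/g_side.png")
g=grab_frame("wrist");cv2.imwrite("pics/g_wrist.png",g["frame"][:,:,::-1])
E
```

```text
t 6.1 p [0.5795 0.0197 0.0274] yaw 5.49 zaxis [ 0.  0. -1.] F [3.92 0.94 1.58]
```

View pics/g_side.png

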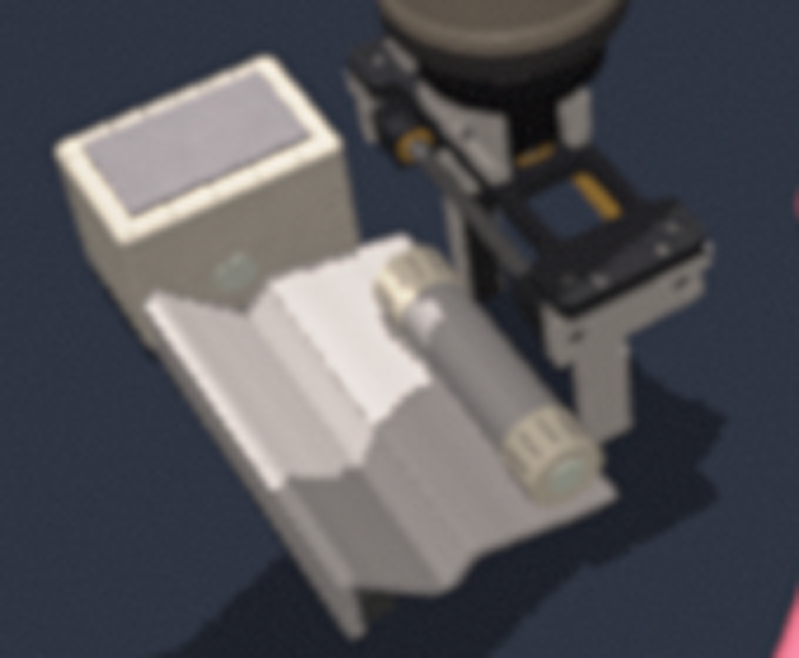

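View pics/g_wrist.png

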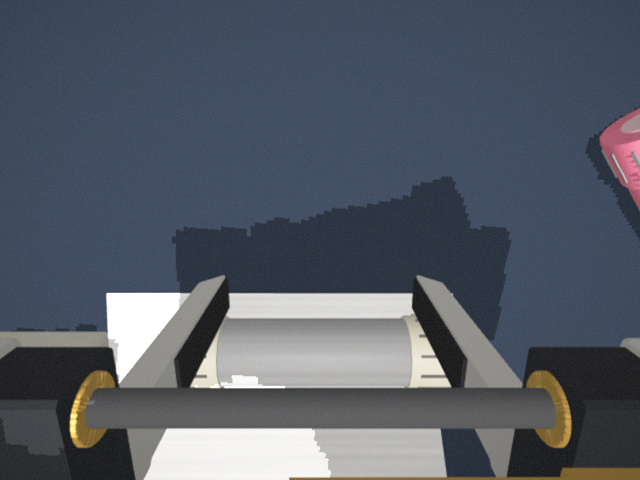

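Request:
move_arm --moves '[{"offset": [-0.012, 0, -0.002], "dr": [0, 0, 0], "fingers": 1}]'

```text
time_s: 6.32
position: [0.5775, 0.0195, 0.0277]
tcp_rot: [0.999, 0.048, 0.0, -0.0]
force: [3.2, 0.8, 2.1]
finger_gap: 0.0939
```

```bash
cat > cap.py <<'E'
from rig import *
from h import *
import sys,json
g=grab_frame("wrist");cv2.imwrite(sys.argv[1],g["frame"][:,:,::-1]);print(observe()["force"].round(2))
E
python3 cap.py pics/h1.png; python3 st.py
```

```text
[2.15 0.35 1.9 ]
t 6.38 p [0.5772 0.0195 0.0277] yaw 5.49 zaxis [ 0.  0. -1.] F [2.15 0.35 1.9 ]
```

Request:
move_arm --moves '[{"offset": [-0.012, 0, -0.003], "dr": [0, 0, 0], "fingers": 1}]'

```text
time_s: 6.5
position: [0.5752, 0.0194, 0.0284]
tcp_rot: [0.999, 0.048, 0.0, -0.0]
force: [2.5, 0.6, 1.4]
finger_gap: 0.0939
```

```bash
python3 cap.py pics/h2.png; python3 st.py; python3 -c "
import cv2,numpy as np
L=[cv2.imread('pics/'+n)[310:392,185:465] for n in('g_wrist.png','h1.png','h2.png')]
cv2.imwrite('pics/h.png',cv2.resize(np.vstack(L),None,fx=2.4,fy=2.4,interpolation=2))"
```

```text
[2.62 0.2  1.64]
t 6.55 p [0.5748 0.0193 0.0284] yaw 5.49 zaxis [-0.  0. -1.] F [2.62 0.2  1.64]
```

View pics/h.png

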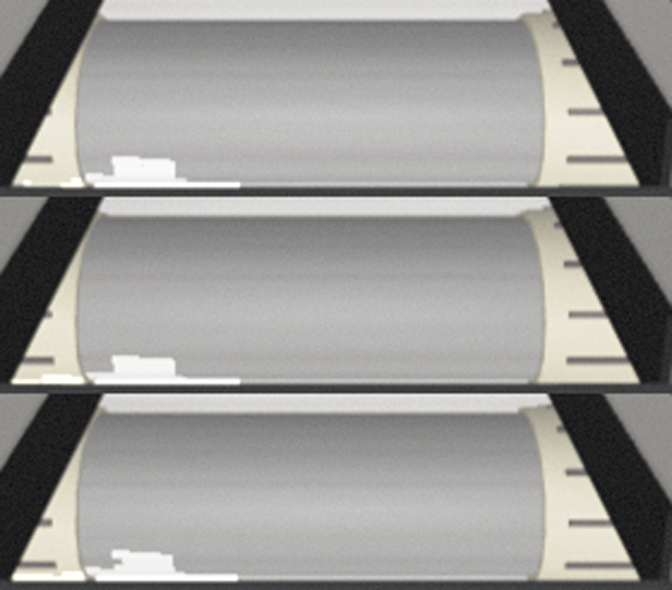

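Request:
move_arm --moves '[{"offset": [0.003, 0, 0.012], "dr": [0, -0.05, 0], "fingers": 1}, {"offset": [0.007, 0, 0.026], "dr": [0, -0.105, 0], "fingers": 1}, {"offset": [-0.012, 0, 0.022], "dr": [0, -0.105, 0], "fingers": 1}]'

```text
time_s: 6.92
position: [0.5729, 0.0194, 0.0217]
tcp_rot: [0.985, 0.047, -0.167, 0.008]
force: [2.9, 0.5, 0.5]
finger_gap: 0.094
```

```bash
python3 cap.py pics/i1.png; python3 st.py;python3 - <<'E'
from rig import *
from h import *
g=grab_frame("side");crop(g,170,190,340,330,4.7,"pics/i_side.png")
E
```

```text
[-0.23  0.15 -0.63]
t 6.97 p [0.572  0.0193 0.0223] yaw 5.5 zaxis [-0.325 -0.031 -0.945] F [-0.23  0.15 -0.63]
```

View pics/i1.png

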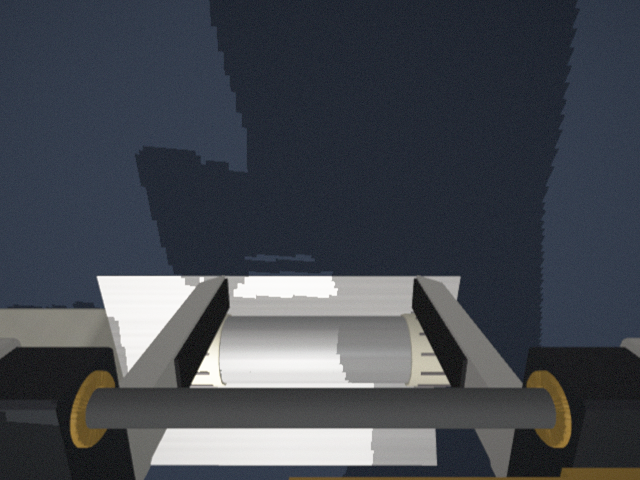

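View pics/i_side.png

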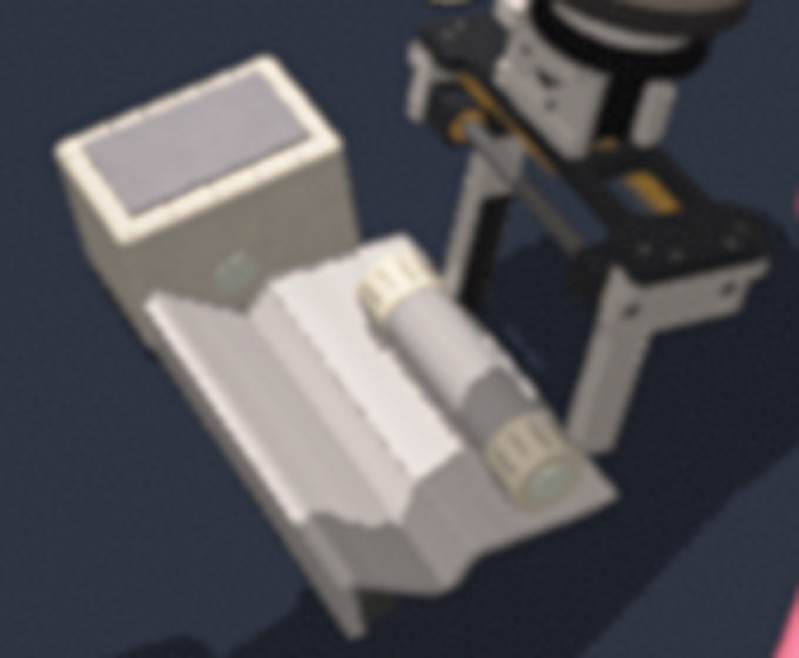

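Request:
move_arm --moves '[{"offset": [-0.02, 0, 0.003], "dr": [0, 0, 0], "fingers": 1}, {"offset": [-0.045, 0, 0.006], "dr": [0, 0, 0], "fingers": 1}, {"offset": [-0.07, 0, 0.009], "dr": [0, 0, 0], "fingers": 1}, {"offset": [-0.095, 0, 0.012], "dr": [0, 0, 0], "fingers": 1}]'

```text
time_s: 7.52
position: [0.5536, 0.0172, 0.0282]
tcp_rot: [0.985, 0.047, -0.164, 0.008]
force: [2.4, -0.0, 0.8]
finger_gap: 0.0942
```

```bash
python3 cap.py pics/j1.png; python3 st.py
```

```text
[-0.39  0.6   0.32]
t 7.58 p [0.553  0.0171 0.0282] yaw 5.49 zaxis [-0.323 -0.031 -0.946] F [-0.39  0.6   0.32]
```

Request:
move_arm --moves '[{"offset": [-0.015, 0, 0.002], "dr": [0, 0, 0], "fingers": 1}]'

```text
time_s: 7.7
position: [0.5509, 0.017, 0.0285]
tcp_rot: [0.985, 0.047, -0.164, 0.008]
force: [2.3, 0.7, 0.4]
finger_gap: 0.0941
```

```bash
python3 cap.py pics/j2.png; python3 st.py; python3 -c "
import cv2,numpy as np
L=[cv2.imread('pics/'+n)[310:392,185:465] for n in('i1.png','j1.png','j2.png')]
cv2.imwrite('pics/j.png',cv2.resize(np.vstack(L),None,fx=2.4,fy=2.4,interpolation=2))"
python3 - <<'E'
from rig import *
from h import *
g=grab_frame("side");crop(g,170,190,340,330,4.7,"pics/j_side.png")
E
```

```text
[1.56 0.32 0.36]
t 7.75 p [0.5506 0.0169 0.0285] yaw 5.49 zaxis [-0.322 -0.031 -0.946] F [1.56 0.32 0.36]
```

View pics/j.png

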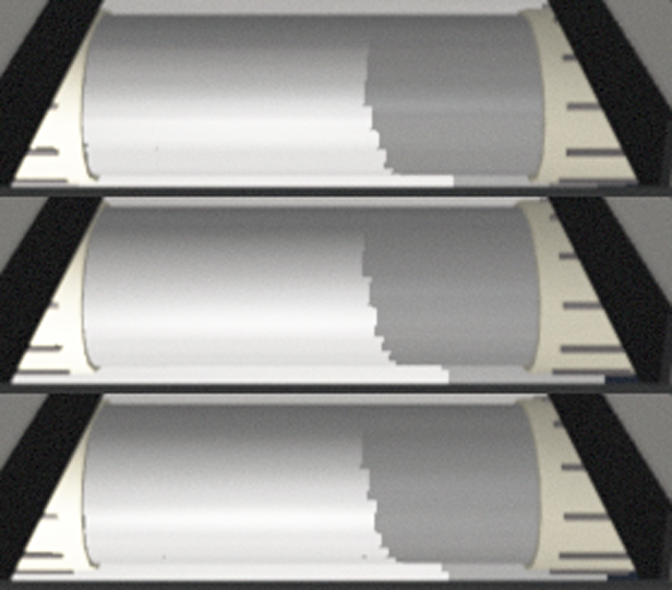

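View pics/j_side.png

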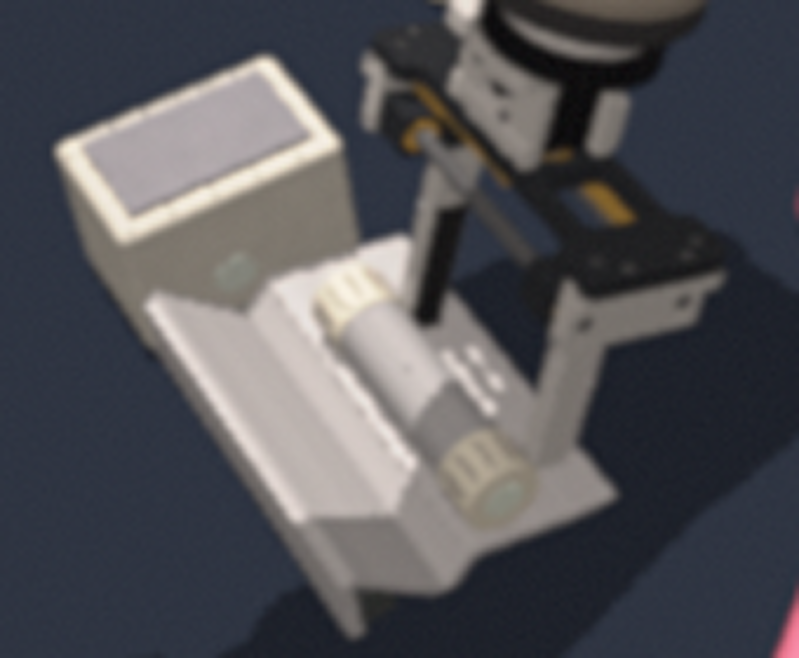

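Request:
move_arm --moves '[{"offset": [-0.025, 0, 0.003], "dr": [0, 0, 0], "fingers": 1}, {"offset": [-0.05, 0, 0.006], "dr": [0, 0, 0], "fingers": 1}, {"offset": [-0.075, 0, 0.01], "dr": [0, 0, 0], "fingers": 1}, {"offset": [-0.1, 0, 0.015], "dr": [0, 0, 0], "fingers": 1}, {"offset": [-0.122, 0, 0.022], "dr": [0, 0, 0], "fingers": 1}]'

```text
time_s: 8.43
position: [0.526, 0.0146, 0.0321]
tcp_rot: [0.985, 0.047, -0.164, 0.008]
force: [0.4, 0.6, 0.1]
finger_gap: 0.0939
```

```bash
python3 st.py
python3 - <<'E'
from rig import *
from h import *
g=grab_frame("side");crop(g,170,190,340,330,4.7,"pics/k_side.png")
E
```

```text
t 8.43 p [0.526  0.0146 0.0321] yaw 5.49 zaxis [-0.323 -0.031 -0.946] F [0.44 0.63 0.05]
```

View pics/k_side.png

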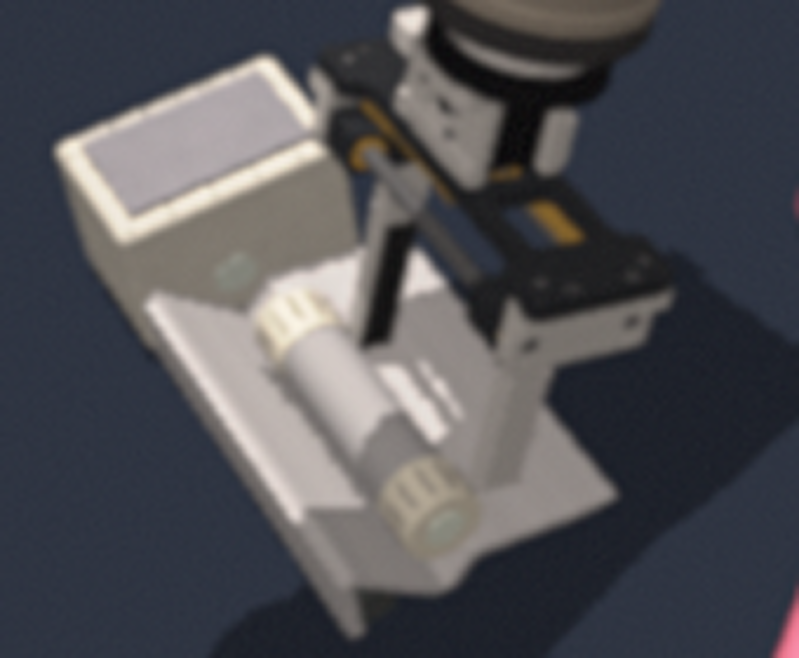

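Request:
move_arm --moves '[{"offset": [-0.008, 0, 0.002], "dr": [0, 0, 0], "fingers": 1}, {"offset": [-0.008, 0, 0.002], "dr": [0, 0, 0], "fingers": 1}]'

```text
time_s: 8.72
position: [0.5249, 0.0145, 0.0323]
tcp_rot: [0.985, 0.047, -0.164, 0.008]
force: [-0.0, 0.3, -0.0]
finger_gap: 0.094
```

```bash
python3 st.py
python3 - <<'E'
from rig import *
from h import *
g=grab_frame("side");crop(g,170,190,340,330,4.7,"pics/l_side.png")
E
```

```text
t 8.72 p [0.5249 0.0145 0.0323] yaw 5.49 zaxis [-0.322 -0.031 -0.946] F [-0.05  0.26 -0.04]
```

View pics/l_side.png

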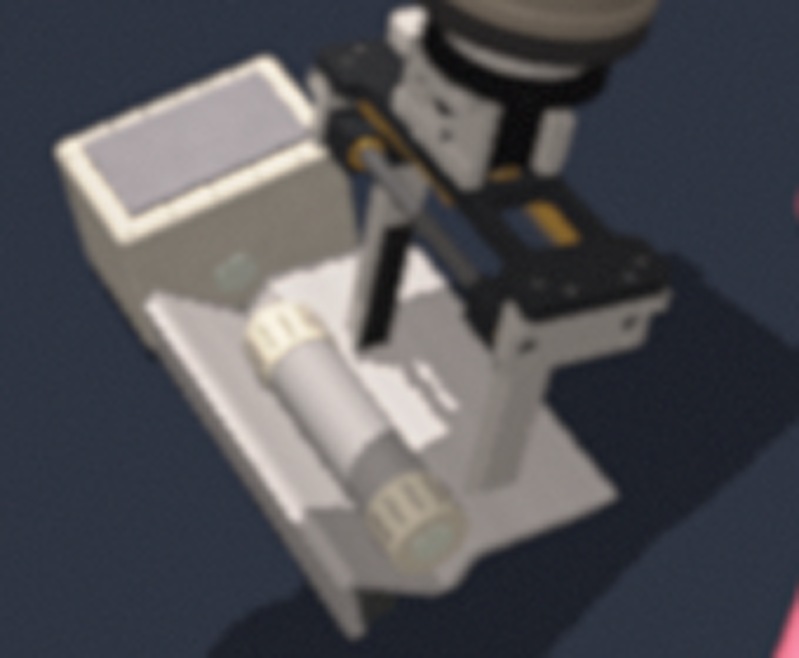

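Request:
move_arm --moves '[{"offset": [0.02, 0, -0.1], "dr": [0, 0, 0], "fingers": 1}, {"offset": [0.02, 0, -0.35], "dr": [0, 0, 0], "fingers": 1}, {"offset": [0, 0, -0.55], "dr": [0, 0.05, 0], "fingers": 0.5}, {"offset": [0, 0.2, -0.6], "dr": [0, 0.104, 0], "fingers": 0}, {"offset": [0, 0.45, -0.6], "dr": [0, 0.104, 0], "fingers": 0}, {"offset": [0, 0.55, -0.6], "dr": [0, 0.104, 0], "fingers": 0}]'

```text
time_s: 9.52
position: [0.574, -0.0945, 0.1464]
tcp_rot: [0.999, 0.046, -0.001, 0.001]
force: [-0.1, 0.2, -0.1]
finger_gap: 0.0573
```

```bash
python3 st.py .4965 -.094 .08
python3 - <<'E'
from rig import *
from h import *
g=grab_frame("side");crop(g,170,190,340,330,4.7,"pics/m_side.png")
g=grab_frame("top");crop(g,220,210,380,330,5,"pics/m_top.png")
E
```

```text
t 9.53 p [ 0.574  -0.0945  0.1464] yaw 5.31 zaxis [-0.002 -0.001 -1.   ] F [-0.07  0.22 -0.07]
offset units [-0.385 -0.039  0.333]
```

View pics/m_side.png

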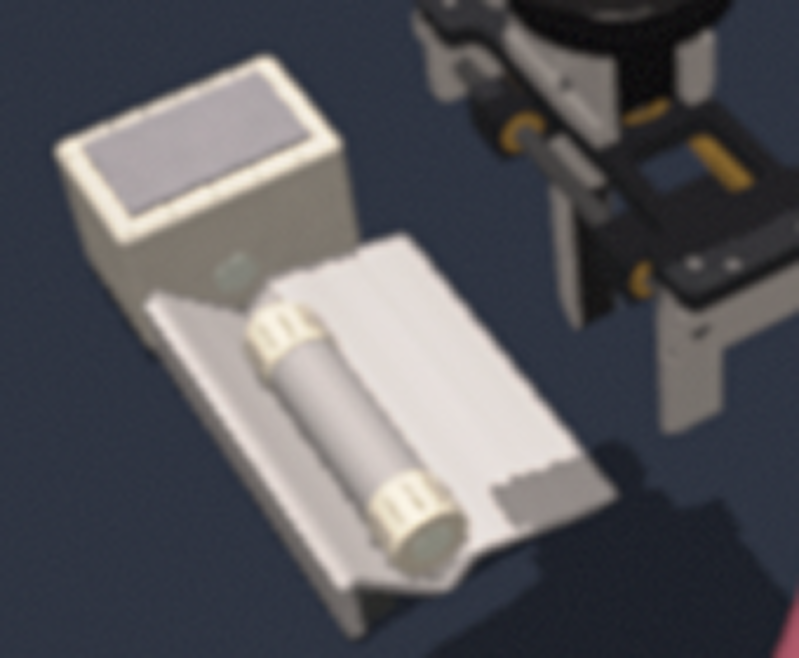

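View pics/m_top.png

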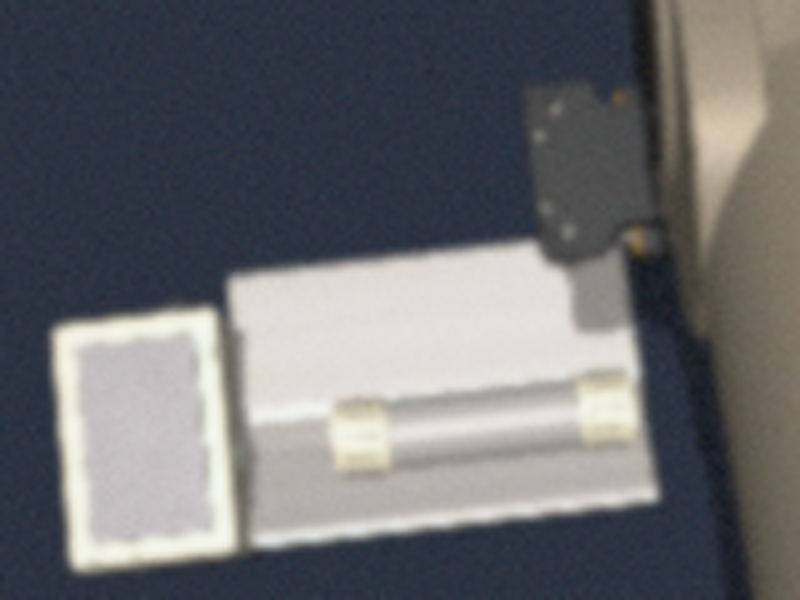

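The tube lies in the V: its head-side end is at top crop (333,438) and its free end at (636,408).

Run:
```python
from rig import *
from h import *
g=grab_frame("top");s=grab_frame("side")
a=onz(g,220+333/5,210+438/5,.0265)[:2];b=onz(g,220+636.5/5,210+408/5,.0265)[:2]
print(a,b,np.linalg.norm(a-b),np.degrees(np.arctan2(-(a-b)[0],(a-b)[1])))
c=onz(s,170+428/4.7,190+545/4.7,.0265)[:2];print("side free end",c)
ps=np.radians(5.3);X=np.array([np.cos(ps),np.sin(ps)]);Y=np.array([-X[1],X[0]])
o=np.array([.483,.055])
for p in(a,b,c):print((p-o)@X,(p-o)@Y)
```

```text
[0.47861023 0.08490117] [ 0.48988154 -0.05765578] 0.14300184161856105 4.520704864534434
side free end [ 0.49356552 -0.05714206]
-0.0016090168841566626 0.030178818766975212
-0.0035539629959250216 -0.11280979578300333
0.00016171914423184492 -0.11263856033192066
```

Request:
move_arm --moves '[{"offset": [-0.2, 0.02, 0], "dr": [0, 0, 0], "fingers": 0}, {"offset": [-0.39, -0.03, 0.1], "dr": [0, 0, 0], "fingers": 0}, {"offset": [-0.39, -0.04, 0.3], "dr": [0, 0, 0], "fingers": 0}, {"offset": [-0.39, -0.04, 0.4], "dr": [0, 0, 0], "fingers": 0}, {"offset": [-0.39, -0.04, 0.4], "dr": [0, 0, 0], "fingers": 0}, {"offset": [-0.39, -0.04, 0.4], "dr": [0, 0, 0], "fingers": 0}]'

```text
time_s: 10.48
position: [0.4961, -0.0899, 0.0667]
tcp_rot: [0.999, 0.049, -0.001, -0.0]
force: [0.2, 0.4, 0.2]
finger_gap: 0.0003
```

```bash
python3 st.py .4943 -.0844 .036; python3 cap.py pics/n_w.png;python3 - <<'E'
from rig import *
from h import *
g=grab_frame("side");crop(g,170,190,340,330,4.7,"pics/n_side.png");print(observe()["finger_gap"])
E
```

```text
t 10.47 p [ 0.4961 -0.0899  0.0667] yaw 5.57 zaxis [-0.003  0.    -1.   ] F [0.23 0.44 0.19]
offset units [-0.006 -0.028  0.153]
[-0.22 -0.8   0.02]
0.0007842059581845387
```

View pics/n_side.png

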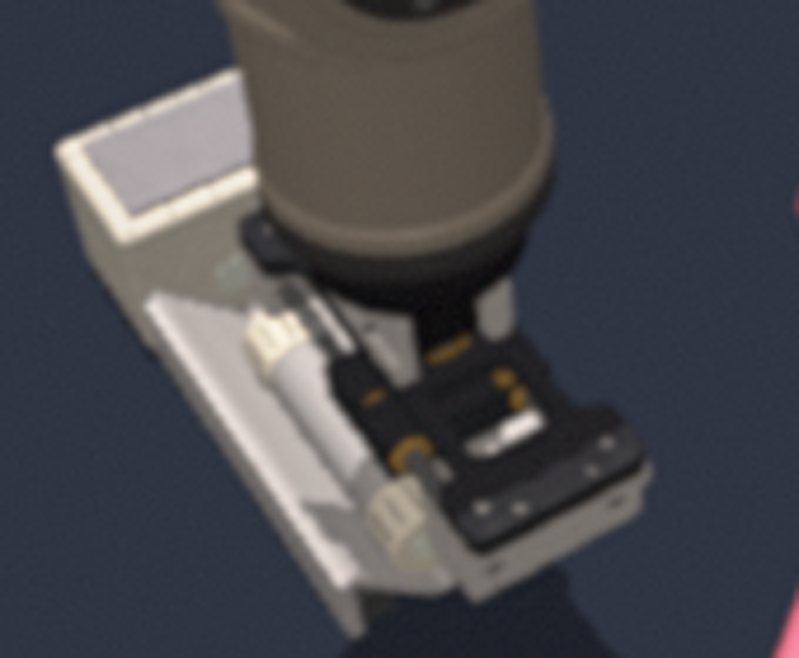

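View pics/n_w.png

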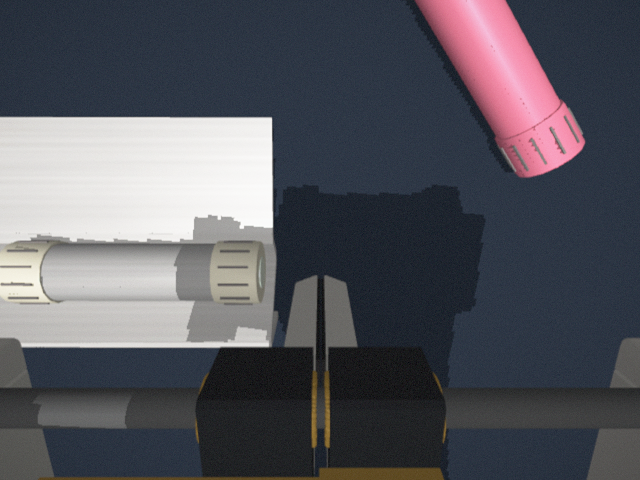

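Request:
move_arm --moves '[{"offset": [-0.003, 0, 0.08], "dr": [0, 0, 0], "fingers": 0}, {"offset": [-0.003, 0, 0.15], "dr": [0, 0, 0], "fingers": 0}, {"offset": [-0.003, -0.03, 0.153], "dr": [0, 0, 0], "fingers": 0}, {"offset": [-0.003, -0.06, 0.153], "dr": [0, 0, 0], "fingers": 0}, {"offset": [-0.003, -0.075, 0.153], "dr": [0, 0, 0], "fingers": 0}, {"offset": [-0.003, -0.09, 0.153], "dr": [0, 0, 0], "fingers": 0}, {"offset": [-0.003, -0.105, 0.153], "dr": [0, 0, 0], "fingers": 0}, {"offset": [-0.003, -0.12, 0.153], "dr": [0, 0, 0], "fingers": 0}, {"offset": [-0.003, -0.135, 0.153], "dr": [0, 0, 0], "fingers": 0}, {"offset": [-0.003, -0.15, 0.153], "dr": [0, 0, 0], "fingers": 0}]'

```text
time_s: 11.82
position: [0.4921, -0.0611, 0.0355]
tcp_rot: [0.999, 0.048, -0.001, 0.0]
force: [1.2, -2.1, 1.8]
finger_gap: 0.0006
```

```bash
python3 st.py; python3 cap.py pics/o_w.png;python3 - <<'E'
from rig import *
from h import *
g=grab_frame("side");crop(g,170,190,340,330,4.7,"pics/o_side.png")
E
```

```text
t 11.82 p [ 0.4921 -0.0611  0.0355] yaw 5.47 zaxis [-0.003 -0.    -1.   ] F [ 1.17 -2.1   1.81]
[ 0.09 -0.56  1.57]
```

View pics/o_side.png

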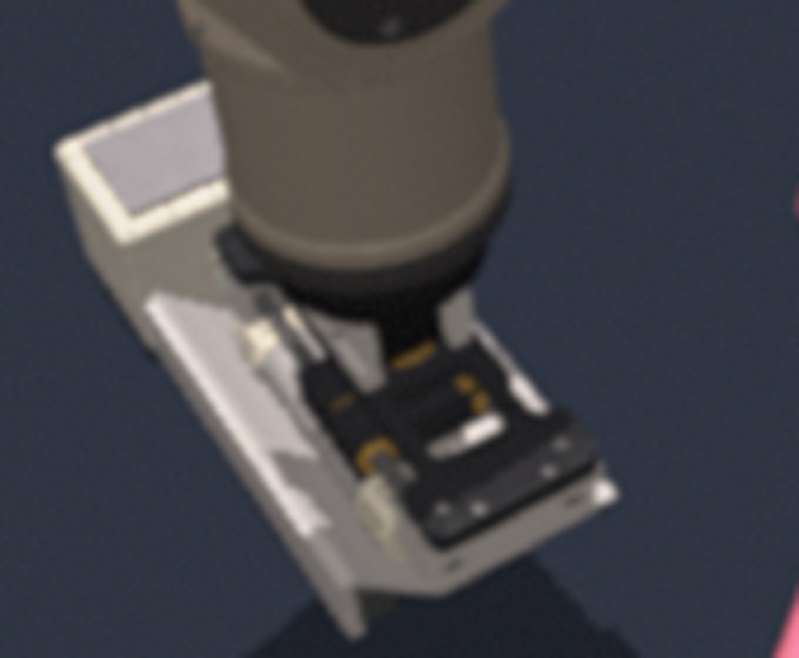

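View pics/o_w.png

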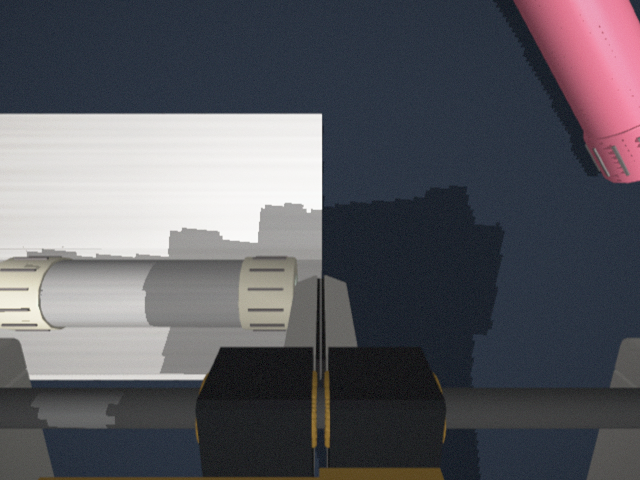

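Request:
move_arm --moves '[{"offset": [0, -0.015, 0], "dr": [0, 0, 0], "fingers": 0}, {"offset": [0, -0.035, 0], "dr": [0, 0, 0], "fingers": 0}, {"offset": [0, -0.055, 0], "dr": [0, 0, 0], "fingers": 0}, {"offset": [0, -0.075, 0], "dr": [0, 0, 0], "fingers": 0}, {"offset": [0, -0.095, 0], "dr": [0, 0, 0], "fingers": 0}, {"offset": [0, -0.115, 0], "dr": [0, 0, 0], "fingers": 0}, {"offset": [0, -0.13, 0], "dr": [0, 0, 0], "fingers": 0}]'

```text
time_s: 12.8
position: [0.4894, -0.0348, 0.0354]
tcp_rot: [0.999, 0.048, -0.002, 0.0]
force: [0.3, -1.9, 0.4]
finger_gap: 0.0008
```

```bash
python3 st.py
python3 - <<'E'
from rig import *
from h import *
g=grab_frame("side");crop(g,170,190,340,330,4.7,"pics/p_side.png")
g=grab_frame("top");crop(g,220,210,380,330,5,"pics/p_top.png")
E
```

```text
t 12.8 p [ 0.4894 -0.0348  0.0354] yaw 5.5 zaxis [-0.003 -0.    -1.   ] F [ 0.29 -1.94  0.43]
```

View pics/p_side.png

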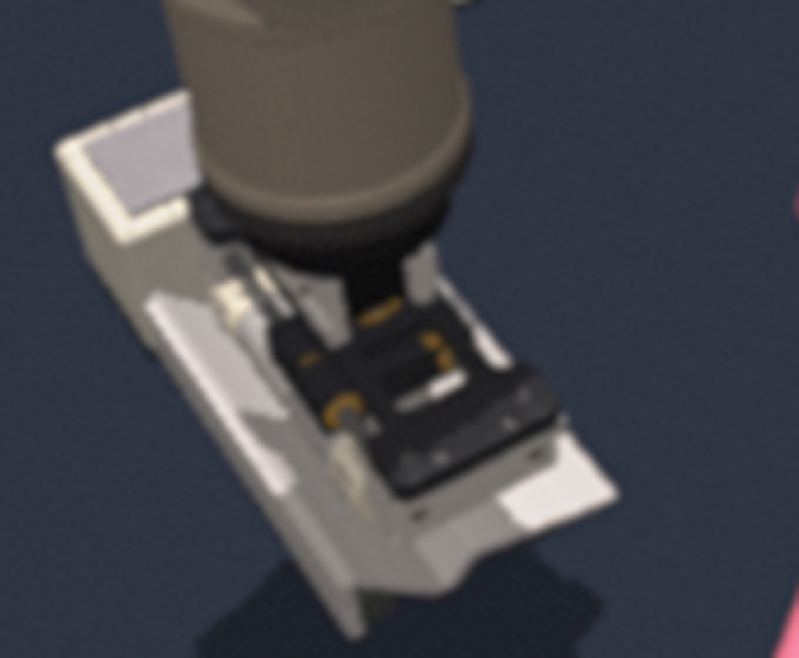

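View pics/p_top.png

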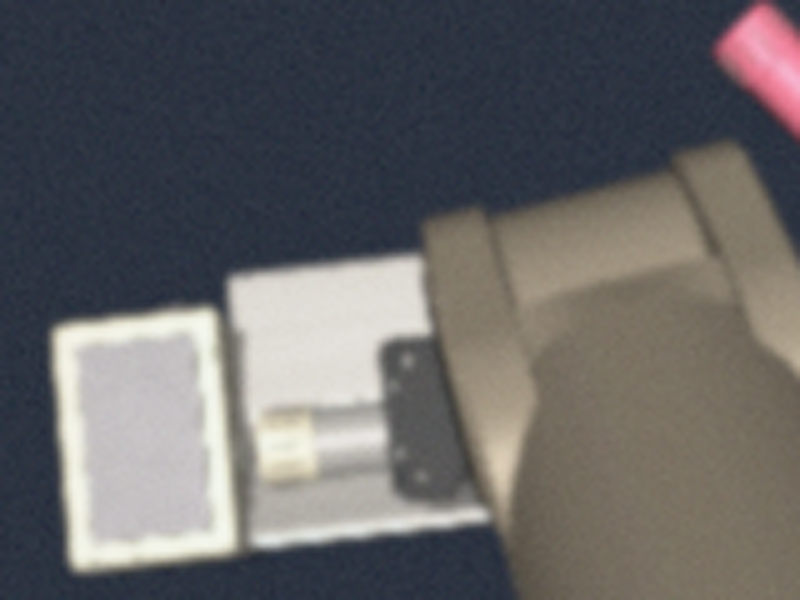

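Request:
move_arm --moves '[{"offset": [0, -0.005, 0], "dr": [0, 0, 0], "fingers": 0}, {"offset": [0, -0.012, 0], "dr": [0, 0, 0], "fingers": 0}, {"offset": [0, -0.019, 0], "dr": [0, 0, 0], "fingers": 0}]'

```text
time_s: 13.28
position: [0.489, -0.0313, 0.0354]
tcp_rot: [0.999, 0.048, -0.002, 0.0]
force: [0.6, -2.7, 0.4]
finger_gap: 0.0006
```

Request:
move_arm --moves '[{"offset": [0, -0.005, 0], "dr": [0, 0, 0], "fingers": 0}, {"offset": [0, -0.01, 0], "dr": [0, 0, 0], "fingers": 0}]'

```text
time_s: 13.52
position: [0.4888, -0.0293, 0.0354]
tcp_rot: [0.999, 0.048, -0.002, 0.0]
force: [0.1, -2.2, -0.2]
finger_gap: 0.0002
```

Request:
move_arm --moves '[{"offset": [0, -0.005, 0], "dr": [0, 0, 0], "fingers": 0}]'

```text
time_s: 13.65
position: [0.4887, -0.0283, 0.0354]
tcp_rot: [0.999, 0.048, -0.002, 0.0]
force: [0.1, -2.0, 0.5]
finger_gap: 0.0004
```

Request:
move_arm --moves '[{"offset": [0, -0.005, 0], "dr": [0, 0, 0], "fingers": 0}]'

```text
time_s: 13.78
position: [0.4887, -0.0273, 0.0354]
tcp_rot: [0.999, 0.048, -0.002, 0.0]
force: [0.0, -1.7, 0.1]
finger_gap: 0.0007
```

Request:
move_arm --moves '[{"offset": [0, -0.004, 0], "dr": [0, 0, 0], "fingers": 0}]'

```text
time_s: 13.9
position: [0.4886, -0.0265, 0.0354]
tcp_rot: [0.999, 0.048, -0.002, 0.0]
force: [-0.7, -1.9, 0.3]
finger_gap: 0.0006
```

Request:
move_arm --moves '[{"offset": [0, -0.004, 0], "dr": [0, 0, 0], "fingers": 0}]'

```text
time_s: 14.02
position: [0.4886, -0.0257, 0.0354]
tcp_rot: [0.999, 0.048, -0.002, 0.0]
force: [-0.7, -1.1, 0.4]
finger_gap: 0.0003
```

Request:
move_arm --moves '[{"offset": [0, -0.004, 0], "dr": [0, 0, 0], "fingers": 0}]'

```text
time_s: 14.15
position: [0.4885, -0.0249, 0.0354]
tcp_rot: [0.999, 0.048, -0.002, 0.0]
force: [-0.5, -2.4, 0.3]
finger_gap: 0.0004
```

Run:
```python
from rig import *
from h import *
g=grab_frame("side");crop(g,170,190,340,330,4.7,"pics/q_side.png")
g=grab_frame("top");crop(g,220,260,300,320,10,"pics/q_top.png")
print(observe()["force"])
```

```text
[-0.39382175 -0.36580968 -0.83851778]
```

View pics/q_top.png

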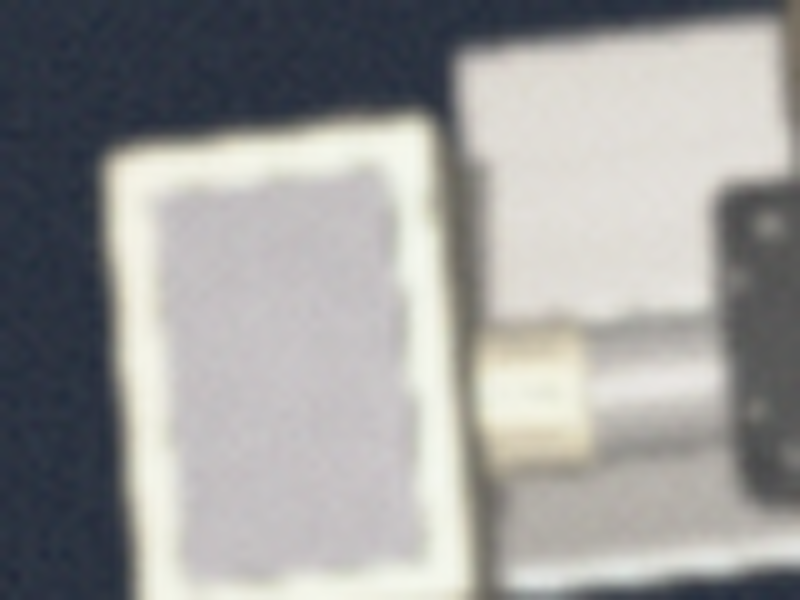

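Request:
move_arm --moves '[{"offset": [0, -0.004, 0], "dr": [0, 0, 0], "fingers": 0}]'

```text
time_s: 14.38
position: [0.4885, -0.0242, 0.0355]
tcp_rot: [0.999, 0.048, -0.002, 0.0]
force: [-0.5, -1.7, -0.2]
finger_gap: 0.0006
```

Request:
move_arm --moves '[{"offset": [0, -0.004, 0], "dr": [0, 0, 0], "fingers": 0}]'

```text
time_s: 14.5
position: [0.4884, -0.024, 0.0355]
tcp_rot: [0.999, 0.048, -0.002, 0.0]
force: [1.0, -9.2, -0.1]
finger_gap: 0.0005
```

Request:
move_arm --moves '[{"offset": [0, -0.003, 0], "dr": [0, 0, 0], "fingers": 0}]'

```text
time_s: 14.62
position: [0.4884, -0.024, 0.0355]
tcp_rot: [0.999, 0.047, -0.002, 0.001]
force: [1.8, -10.9, -0.6]
finger_gap: 0.001
```

Request:
move_arm --moves '[{"offset": [0, -0.003, 0], "dr": [0, 0, 0], "fingers": 0}]'

```text
time_s: 14.75
position: [0.4884, -0.024, 0.0355]
tcp_rot: [0.999, 0.047, -0.002, 0.001]
force: [1.4, -14.3, 0.5]
finger_gap: 0.0005
```

The force rose from about 2 N to 14 N while the position held, so the tube is against the head. Now I back off.

Request:
move_arm --moves '[{"offset": [0, 0.01, 0], "dr": [0, 0, 0], "fingers": 0}, {"offset": [0, 0.04, 0], "dr": [0, 0, 0], "fingers": 0}, {"offset": [0, 0.15, 0], "dr": [0, 0, 0], "fingers": 0}, {"offset": [0, 0.3, -0.2], "dr": [0, 0, 0], "fingers": 0}, {"offset": [0, 0.5, -0.5], "dr": [0, 0, 0], "fingers": 0}, {"offset": [0, 0.75, -0.7], "dr": [0, 0, 0], "fingers": 0}, {"offset": [0, 0.95, -0.9], "dr": [0, 0, 0], "fingers": 0}, {"offset": [0, 1.0, -0.9], "dr": [0, 0, 0], "fingers": 0}]'

```text
time_s: 15.75
position: [0.5089, -0.2246, 0.2184]
tcp_rot: [0.999, 0.046, 0.001, 0.001]
force: [-0.9, 0.4, -0.2]
finger_gap: 0.0004
```

```bash
python3 st.py
python3 - <<'E'
from rig import *
from h import *
g=grab_frame("side");crop(g,170,190,340,330,4.7,"pics/r_side.png");cv2.imwrite("pics/r_full.png",g["frame"][:,:,::-1])
g=grab_frame("top");crop(g,220,250,380,330,5,"pics/r_top.png")
E
```

```text
t 15.75 p [ 0.5089 -0.2246  0.2184] yaw 5.29 zaxis [ 0.001 -0.002 -1.   ] F [-0.88  0.36 -0.23]
```

View pics/r_side.png

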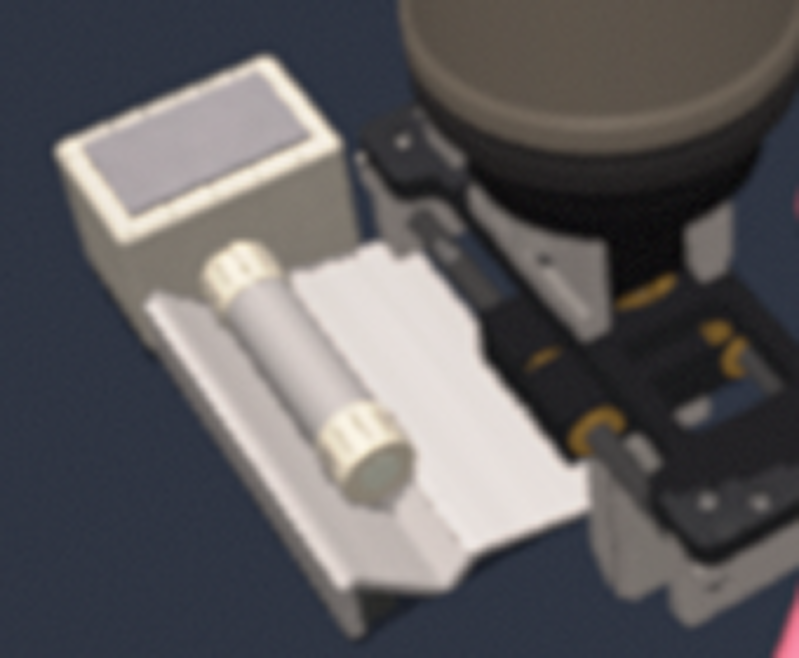

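View pics/r_top.png

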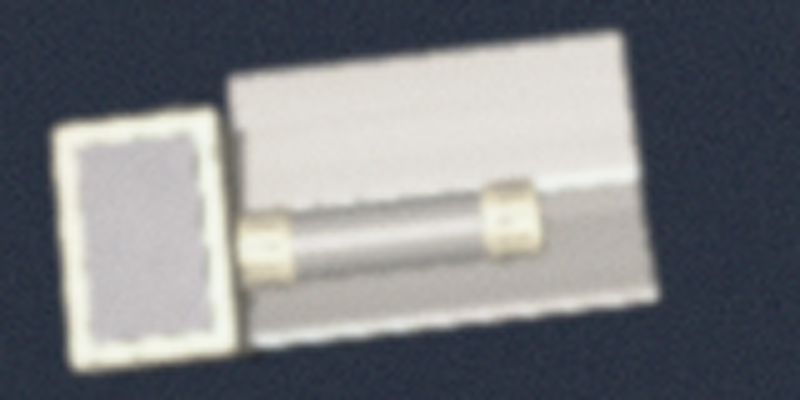

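View pics/r_full.png

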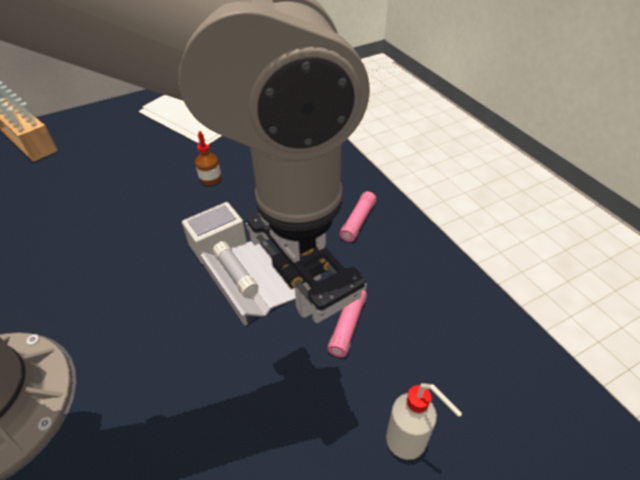

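Run:
```python
from rig import *
from h import *
g=grab_frame("top")
ps=np.radians(5.3);X=np.array([np.cos(ps),np.sin(ps)]);Y=np.array([-X[1],X[0]])
o=np.array([.483,.055])
for u,v in((239,248),(541,218)):
    p=onz(g,220+u/5,250+v/5,.0265)[:2];print((p-o)@X,(p-o)@Y)
# head top edge front in rest coords
for u,v in((217,307),(240,550)):
    p=onz(g,220+u/5,210+v/5,.079)[:2];print('head',(p-o)@X,(p-o)@Y)
crop(g,120,190,380,330,3,"pics/s_top.png")
# change vs first picture near bystanders
a=cv2.imread("pics/a_top.png")[:,:,::-1].astype(int);d=np.abs(a-g["frame"].astype(int)).max(2)
for n,(x0,y0,x1,y1) in dict(short=(175,205,215,240),dropper=(128,252,175,292),wash=(465,215,540,265)).items():print(n,(d[y0:y1,x0:x1]>60).sum())
```

```text
-0.0013362474174945314 0.0743341608191502
-0.003200332047353606 -0.06770125754098545
head 0.0596146330076879 0.07318530113568263
head -0.04915360290370924 0.07271501119700285
short 0
dropper 0
wash 2574
```

View pics/s_top.png

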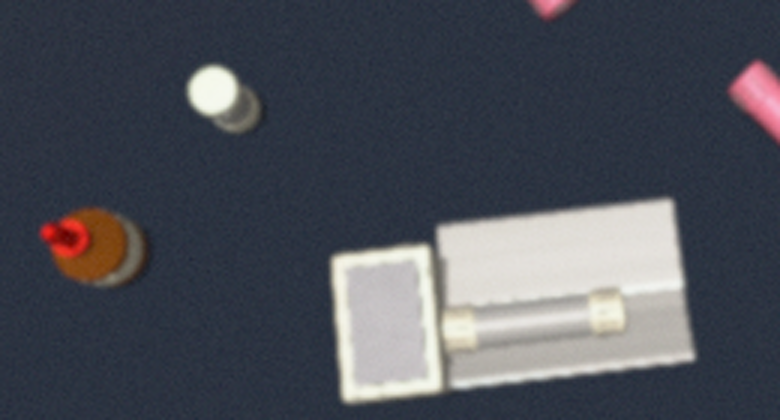

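```bash
python3 -c "
from rig import *
print(sign_off())"
```

```text
the job is handed in; nothing more can be done
None
```

I rolled the tube up the ramp with both open fingertips and it dropped into the V. I then pushed it along by its free end with the fingers closed until it met the head, withdrew the hand and handed the job in at about 16 s of the 51 s allowed.

- **Tube against the head:** the push force rose from about 2 N to 14 N while the tool stopped moving. In the last top view the tube end measures y = 74 mm and the head face 73 mm, equal within calibration error. The tube lies in the V, and the force reading with the hand away was under 1 N.
- **Bystanders:** the short tube and the dropper bottle show no change from the first top view. The arm hid the wash bottle in the last top view, so that check failed. In the side view it looked to be where it was.
- **Rolling not clean throughout:** on the first part of the ramp the cap grooves showed about 60–85 % of full rolling, so there was some scraping. I then tilted the fingers about 19°, and the one step I measured after that showed full rolling. On the bench the tube also had to turn about 9° to line up with the trough, and I did not measure its rolling there.

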